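# Spanner into its tray, then hold the belt tensioner back

### The arm

A 6-joint arm with a two-finger parallel gripper is mounted at the origin on the work surface; the furniture and walls round the work are solid. World frame = base frame: x ahead of the robot, y to its left, z up, the work surface at z = 0. Lengths are in m, angles in degrees, forces in N, time in s.
With the tool pointing down it reaches from about 0.3 to 0.75 m from the base axis. Payload 8.5 kg.
Tool frame: the origin (TCP) lies midway between the tips of the shut fingers; the grasp point (between the pads) lies 19 mm behind it; y points along the fingers, z is the direction in which the jaws open and shut, and the axes are right-handed (so a half turn about y gives the same grasp; the last joint's range is limited). The gripper opens to 85 mm and grips with 20 to 120 N. Pads are 22 mm wide; open, the fingers measure 114 mm over their backs; the gripper's body (76 mm by 85 mm) begins 54 mm behind the grasp point. The pads swing forward as they close: fully open they stand 13 mm farther back than shut.
Start: joints at [60.143, 21.807, 74.336, -0, 83.858, -12.336], TCP at [0.166, 0.524, 0.231] pointing down, gripper open.
Joint ranges: [-178.18, 178.18], [-50.72, 133.34], [12.68, 142.11], [-81.47, 261.47], [9.98, 163.14], [-165.26, 165.26]. Speed limits (degrees/s): [136.94, 136.94, 180, 180, 180, 180].

### API

Orientations are given as a 3x3 rotation matrix whose columns are the frame's x, y, z axes.
In Python, from rig import status, imaging, job gives the robot as it stands. The module is installed in compiled form; this text tells all that it offers.
- The arm moves only by the tool jog_arm, never from a script. Its argument "rows" is a list of rows, each an object of numbers: "hand": the opening, from 0 (shut) to 1 (fully open); "dx", "dy", "dz": the shift along the tool's x, y, z in cm; "ax", "ay", "az": the turn, a rotation vector about the tool's x, y, z in degrees. In form: [{"hand": .., "dx": .., "dy": .., "dz": .., "ax": .., "ay": .., "az": ..}, ...]. A call has exactly 5 rows; each row shifts and turns the commanded pose from where the row before left it, along the tool's axes as they then stand; what a row does not reach is not made up. A row lasts 1/12 s, in which the tool goes at most 41.7 mm and 7.16 degrees, less where a joint would pass 70% of its speed; a pose out of reach is approached as far as the arm can. A call is refused whole if a number of a shift passes 4.17 or a number of a turn 7.16, either way. A call with a gripper value outside its range is refused whole. The fingers move at their own pace and stop on an object; "newtons" is the grip in N (left out, the last holds). Time passes only in rows, so rows that do not move let the fingers close, or fill a call up. It gives the time, the measured TCP pose, the force and the opening at its end, in the units of the state.
- status.observe(): the state, without advancing time (a new reading comes with each control period).
- imaging.get_image(name): name is "scene" or "side" or "wrist"; returns the picture (400x640x3 uint8, red, green, blue); there is no depth.
- imaging.camera_model(name): a dict with "K" (3x3 intrinsics, pixels), "distortion" ([k1, k2, p1, p2, k3] as OpenCV has them; the pictures are not rectified), "position" and "rotation" of the camera in the world; the wrist camera has in their place "tool_from_camera" (4x4, takes a point from camera to tool coordinates, whose origin is the TCP and whose axes are the tool frame's). Camera axes: x right, y down, z forward; pixel columns grow to the right and rows downward; lengths in m; the calibration is good to about 2 mm. A picture is of the moment at which its call begins: read the wrist's pose just before it. camera_model takes no time and is no camera call.
- job.close_job(): hands the job in, once; it reports no verdict.
The state is a dict: "time_s": time; "q": joint angles; "qvel": joint speeds; "joint_efforts": joint torques, N m; "position": TCP position; "tool_rot": TCP orientation; "ft_force": force on the tool from outside, world axes, zero at the start; "wrist_torque": the same for the moment, N m; "grip_width": finger opening in m.
Only numpy, scipy, OpenCV 4.12 (cv2) and the standard library are available. Lean on these libraries where they do the work, as an engineer would, in place of code of your own. Each camera call takes 0.05 s, during which the arm holds its last target.

### The job

Get ready for a belt change: first lay the loose spanner flat in the empty compartment of the blue tool tray, ring end at the yellow dot, and let go of it. Then push the orange pad of the tensioner's sprung arm back past the ratchet click until its orange pointer stands in the green band, and finish while still holding it there against the spring, for the fitter to slip the belt on. Leave the hex key, the bottle and the loose nut beside the work where they are.

Things in the scene. Friction and masses are not known exactly. Their poses are not given: they have to be found in the camera images.
- spanner: Loose bright steel spanner, 191 mm long along its y, 7 mm thick, about 0.16 kg, flat on the worktop. Origin: centre of its underside. Shank 12 mm wide, its sides 1 to 6 mm above the underside, within 70 mm either side of the origin; heads 26 mm wide. The ring (closed) end is at its -y, the open jaw at its +y.
- spanner_ring (a point): Centre of the spanner's ring end, 83 mm from the spanner's origin along its -y, 3.5 mm above its underside.
- tool_tray: Blue tool tray fixed to the worktop, 132 mm (its x) by 222 mm (its y), floor 5 mm thick, compartment walls up to 16 mm above the worktop. Origin: centre of its underside. The compartment at its -x side is empty and takes the spanner; the one at its +x side holds the hex key.
- spanner_slot (a point): Centre of the empty compartment, on its floor, 5 mm above the worktop; axes as the tray's. It is 36 mm wide (x) and 206 mm long (y); its 4 mm side walls stand only at the ends (50 mm outwards), leaving room for fingers along the middle 100 mm. A yellow dot on the floor 83 mm along +y marks the ring end's place.
- tensioner: Belt tensioner fixed to the worktop: grey base plate 210 mm (its x) by 170 mm (its y), 10 mm thick, origin at the centre of its underside; it carries the arm and the pawl. Nothing on it stands higher than 62 mm. A scale on the plate under the arm's pointer is white, then green (the band to hold in), then red up to the end stop.
- pivot (a point): Axis of the tensioner arm, upright, at the plate's upper face, 75 mm along the tensioner's +x.
- push_pad (a point): Centre of the outer face of the arm's orange push pad; turns with the arm. Face 50 mm wide (point x, along the arm), 16 to 60 mm above the worktop. +y looks out of the face: push along -y. From the point the pivot lies 80 mm along its +x and 22 mm along its -y. Idler roller (35 mm across, 52 mm high) 45 mm along -x, its near side 4 mm behind the face.
- tension_arm (a joint): Angle of the arm about the upright pivot, rad. 0: at rest on its spring. Grows counter-clockwise from above as the pad is pushed back; end stop 0.98. Spring: 0.45 Nm at rest plus 0.9 Nm per rad (6 N on the pad at rest, 14 N in the green band). Clicks at about 0.48; if let go after that it springs back onto the pawl, to about 0.47. Green band: 0.62 to 0.86.
- pawl (a joint): Travel of the small brass ratchet slider with a red stud, m. 0: sprung in; up to about 0.008 while the arm's tooth pushes it out; it snaps back to 0 at the click.
- hex_key: Black hex key, 34 x 98 x 8 mm, loose in the tray's rear compartment; leave it.
- red_bottle: Red bottle with white cap, 34 mm across, 103 mm high, standing near the work; leave it. Origin at the centre of its underside.
- nut_a: Black lock nut, 36 mm across, 21 mm high, on the worktop; leave it.

How it is judged (in metres and radians):
On the way, in this order (a step that is already met when the one before it is completed fails the run):
1. the spanner lies flat in the empty compartment, ring end at the yellow dot, let go (horizontal distance between spanner and spanner_slot below 0.013 m and z of spanner in the frame of spanner_slot below 0.004 m and angle between spanner's own z axis and vertical below 0.06 rad and angle between the y axis of spanner and the y axis of spanner_slot, either way round below 0.12 rad and y of spanner_ring in the frame of spanner_slot above 0.06 m and contact force between the fingers and spanner below 0.1 N), for 0.2 s.
2. the arm has been pushed past the click: the pawl has snapped back behind the tooth (value of joint tension_arm above 0.56 rad and value of joint pawl below 0.003 m), for 0.1 s.
At the end, for the whole second after the job is handed in: Spanner untouched, flat in the empty compartment (centre within 13 mm, seated within 4 mm, aligned within 0.12 rad, ring end at the yellow dot); arm in the green band (0.61 to 0.87 rad), pawl in (under 3 mm), the fingers holding with over 4 N (all of step 1 and value of joint tension_arm between 0.61 and 0.87 rad and value of joint pawl below 0.003 m and contact force between the fingers and tensioner above 4 N); the arm keeps its last pose, push and grip.
It fails at once if the red bottle is shifted more than 30 mm or tipped (distance of red_bottle from where it was at the start of the episode above 0.03 m or angle between red_bottle's own z axis and vertical above 0.5 rad).
It fails at once if the nut is shifted more than 30 mm (distance of nut_a from where it was at the start of the episode above 0.03 m).
It fails at once if the hex key is shifted more than 20 mm (distance of hex_key from where it was at the start of the episode above 0.02 m).
It also fails if it takes over 45 s, if anything falls off the work surface, if the arm or the gripper's body presses on something with over 40 N, if the wrist force passes 120 N, or if a joint passes its speed limit or range.

## Working session

There is one attempt and no reset: what is moved stays moved. The work goes in short steps, Python scripts to look and compute and a tool call to move; the robot and the scene stay as the last step left them, time stands still between calls to the robot, and variables do not carry over. Pictures are saved under pics/ and viewed, and the job is handed in when it is done.

Besides the shell and the picture viewer there is one more tool, called after "Call:" as name(argument=value, ...), one argument or row to a line, values as JSON. jog_arm: Moves the arm, as the interface text tells. Its arguments: {"type":"object","properties":{"rows":{"type":"array"},"newtons":{"type":"number"}},"required":["rows"]}

```bash
ls; mkdir -p pics
python3 - <<'E'
from rig import status, imaging
import cv2, numpy as np
np.set_printoptions(precision=4,suppress=True)
s=status.observe();print(s)
for n in ["scene","side","wrist"]:
    im=imaging.get_image(n);cv2.imwrite(f"pics/{n}0.png",im[:,:,::-1]);print(n,imaging.camera_model(n))
E
```

```text
pics
{'time_s': 0.0, 'q': array([ 60.1424,  21.8396,  74.384 ,   0.0006,  83.8573, -12.3361]), 'qvel': array([ 0.0237, -0.0937, -0.0391,  0.045 , -0.0935, -0.0498]), 'joint_efforts': array([ -0.0002, -44.8444, -23.128 ,  -0.0001,   0.0048,  -0.    ]), 'position': array([0.1654, 0.5242, 0.2307]), 'tool_rot': array([[ 0.9536, -0.0007,  0.3011],
       [-0.3011, -0.0012,  0.9536],
       [-0.0003, -1.    , -0.0014]]), 'ft_force': array([-0.0407, -0.1891,  0.2833]), 'wrist_torque': array([-0.0332, -0.0409, -0.0414]), 'grip_width': 0.08544428694190745}
scene {'K': array([[471.7406,   0.    , 318.0333],
       [  0.    , 471.7406, 200.2962],
       [  0.    ,   0.    ,   1.    ]]), 'distortion': array([-0.0263,  0.    ,  0.    ,  0.    ,  0.    ]), 'position': array([-0.1056, -0.18  ,  0.8497]), 'rotation': array([[ 0.6521, -0.5583,  0.5129],
       [-0.7582, -0.4784,  0.443 ],
       [-0.0019, -0.6778, -0.7352]])}
side {'K': array([[388.0197,   0.    , 317.9307],
       [  0.    , 388.0197, 199.7192],
       [  0.    ,   0.    ,   1.    ]]), 'distortion': array([-0.0589,  0.    ,  0.    ,  0.    ,  0.    ]), 'position': array([0.408 , 0.9927, 0.6669]), 'rotation': array([[-0.9986, -0.0282,  0.0457],
       [-0.0531,  0.6469, -0.7607],
       [-0.0081, -0.762 , -0.6475]])}
wrist {'K': array([[352.1239,   0.    , 327.9323],
       [  0.    , 352.1239, 198.8099],
       [  0.    ,   0.    ,   1.    ]]), 'distortion': array([-0.066,  0.   ,  0.   ,  0.   ,  0.   ]), 'tool_from_camera': array([[-0.0012,  0.9486,  0.3163, -0.0824],
       [-0.0001, -0.3163,  0.9486, -0.1422],
       [ 1.    ,  0.0011,  0.0005,  0.0001],
       [ 0.    ,  0.    ,  0.    ,  1.    ]])}
```

View pics/scene0.png

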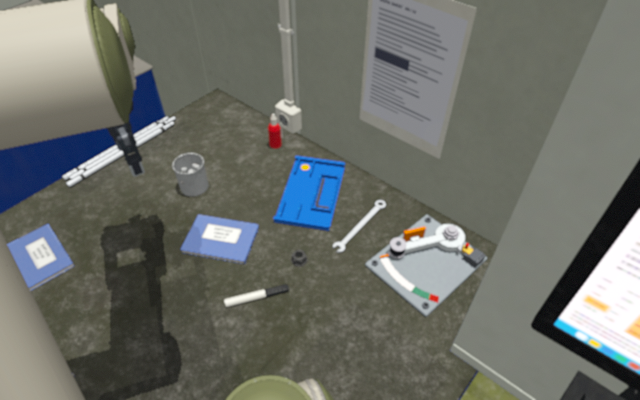

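View pics/side0.png

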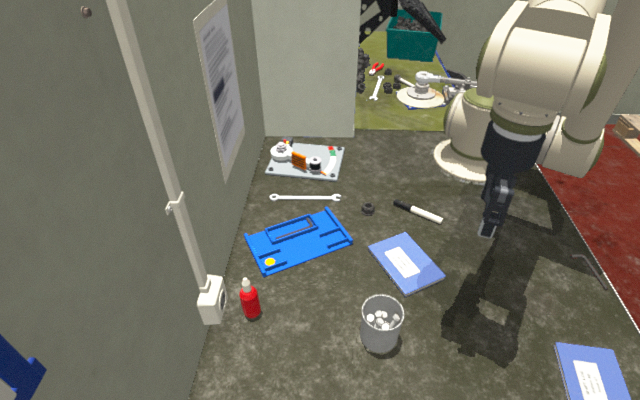

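View pics/wrist0.png

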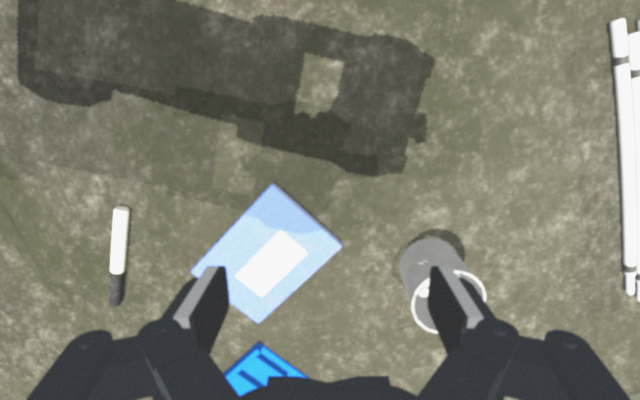

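```bash
cat > h.py <<'E'
import cv2, numpy as np
from rig import status, imaging
np.set_printoptions(precision=4,suppress=True)
def cam(n,s=None):
    m=imaging.camera_model(n)
    if n=="wrist":
        T=np.eye(4);T[:3,:3]=s["tool_rot"];T[:3,3]=s["position"]
        T=T@m["tool_from_camera"];return m["K"],m["distortion"],T[:3,:3],T[:3,3]
    return m["K"],m["distortion"],np.array(m["rotation"]),np.array(m["position"])
def ray(c,uv,z):
    K,d,R,p=c
    u=cv2.undistortPoints(np.array(uv,float).reshape(-1,1,2),K,d).reshape(-1,2)
    r=np.c_[u,np.ones(len(u))]@R.T
    return p+r*((z-p[2])/r[:,2])[:,None]
def proj(c,P):
    K,d,R,p=c
    return cv2.projectPoints(np.array(P,float).reshape(-1,1,3),cv2.Rodrigues(R.T)[0],-R.T@p,K,d)[0].reshape(-1,2)
E
python3 - <<'E'
import cv2
a=cv2.imread("pics/scene0.png")[140:330,250:500];cv2.imwrite("pics/sc_z.png",cv2.resize(a,None,fx=3.1,fy=3.1,interpolation=2))
a=cv2.imread("pics/side0.png")[130:330,220:420];cv2.imwrite("pics/si_z.png",cv2.resize(a,None,fx=3,fy=3,interpolation=2))
E
```

```text
(no output)
```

View pics/sc_z.png

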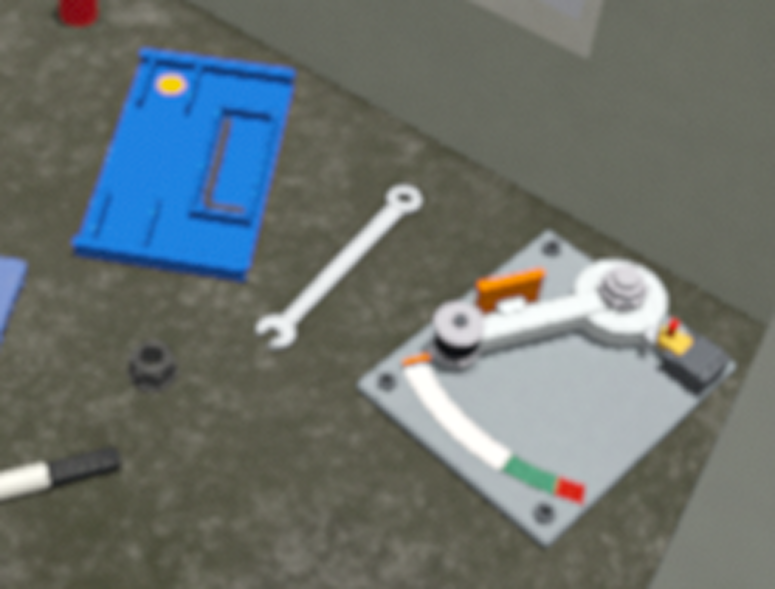

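View pics/si_z.png

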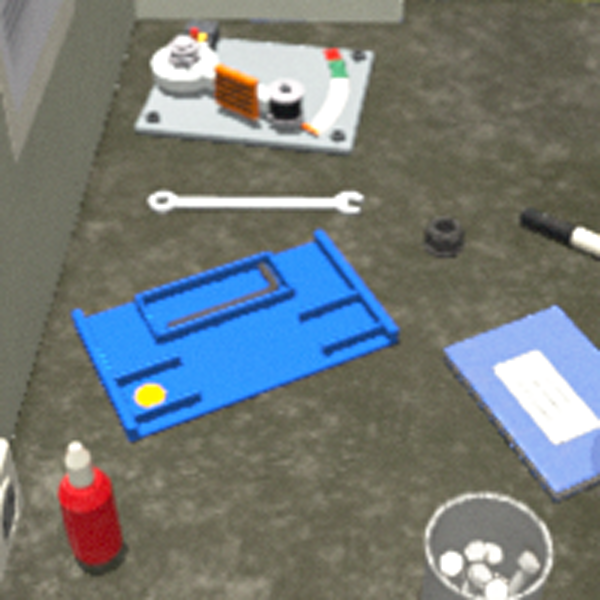

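Run:
```python
from h import *
for n in ["scene","side"]:
    im=cv2.imread(f"pics/{n}0.png").astype(int);b,g,r=im[...,0],im[...,1],im[...,2];c=cam(n)
    def lab(m,amin=30):
        k,L,st,ce=cv2.connectedComponentsWithStats(m.astype(np.uint8))
        return [(L==i) for i in range(1,k) if st[i,4]>=amin]
    box=np.zeros(b.shape,bool)
    if n=="scene": box[150:260,320:395]=1
    else: box[185:210,262:350]=1
    for m in lab(box&(np.minimum(np.minimum(r,g),b)>135)):
        ys,xs=np.nonzero(m);P=ray(c,np.c_[xs,ys],0.0055)[:,:2]
        rc=cv2.minAreaRect(P.astype(np.float32)*1000)
        d=np.linalg.svd(P-P.mean(0))[2][0];t=(P-P.mean(0))@d
        print(n,"spanner",len(xs),rc,d,"ends",P.mean(0)+d*t.min(),P.mean(0)+d*t.max())
    # tray blue saturated
    for m in lab((b-r>100)&(g<170)&(g>40),800):
        ys,xs=np.nonzero(m);
        if b[m].mean()<150: continue
        P=ray(c,np.c_[xs,ys],0.012)[:,:2];rc=cv2.minAreaRect(P.astype(np.float32)*1000)
        print(n,"blue",len(xs),rc,xs.mean(),ys.mean())
    for m in lab((r>200)&(g>160)&(b<110),8):
        ys,xs=np.nonzero(m);print("yellow",xs.mean(),ys.mean(),len(xs),ray(c,[xs.mean(),ys.mean()],.005))
    for m in lab((r>180)&(g<70)&(b<70),30):
        ys,xs=np.nonzero(m);print("red",xs.mean(),ys.max(),len(xs),ray(c,[xs.mean(),ys.max()],0))
    for m in lab((r>170)&(g>70)&(g<150)&(b<60),8):
        ys,xs=np.nonzero(m);print("orange",xs.mean(),ys.mean(),len(xs),ray(c,[xs.mean(),ys.mean()],.038), ray(c,[xs.mean(),ys.mean()],.012))
# plate corners by eye from zoomed
sc=np.array([[548,232],[735,365],[547,545],[360,383]])/3.1+[250,140]
si=np.array([[137,127],[160,37],[375,50],[352,148]])/3+[220,130]
print(ray(cam("scene"),sc,.01));print(ray(cam("side"),si,.01))
print("roller top",ray(cam("scene"),np.array([[460,320]])/3.1+[250,140],.062),ray(cam("side"),np.array([[287,88]])/3+[220,130],.062))
print("pivot",ray(cam("scene"),np.array([[625,275]])/3.1+[250,140],.062),ray(cam("side"),np.array([[186,45]])/3+[220,130],.062))
print("ring",ray(cam("scene"),np.array([[404,199],[277,330]])/3.1+[250,140],.004),ray(cam("side"),np.array([[162,201],[350,202]])/3+[220,130],.004))
print("nut",ray(cam("side"),np.array([[444,232]])/3+[220,130],.02))
```

```text
scene spanner 479 ((490.8939208984375, 205.44773864746094), (192.41384887695312, 29.33070182800293), 1.3731164932250977) [-0.9995 -0.031 ] ends [0.5871 0.2081] [0.3947 0.2021]
scene spanner 179 ((465.4742736816406, 111.10896301269531), (32.083126068115234, 82.5125961303711), 87.43460083007812) [-0.9998  0.0184] ends [0.5072 0.1162] [0.4248 0.1177]
scene blue 3392 ((495.8081970214844, 361.8345947265625), (229.39466857910156, 133.7554931640625), 29.027667999267578) 310.7202240566038 192.6477004716981
yellow 304.5238095238095 166.9047619047619 21 [[0.5505 0.4329 0.005 ]]
yellow 467.69444444444446 250.05555555555554 36 [[ 0.5861 -0.0218  0.005 ]]
yellow 589.8 300.0 10 [[ 0.6357 -0.2762  0.005 ]]
yellow 601.5 306.0 8 [[ 0.6372 -0.2996  0.005 ]]
yellow 634.7272727272727 333.09090909090907 11 [[ 0.6187 -0.3707  0.005 ]]
yellow 594.3636363636364 343.0 22 [[ 0.5464 -0.3167  0.005 ]]
red 274.2826086956522 130 46 [[0.6123 0.6038 0.    ]]
orange 413.6923076923077 230.69230769230768 52 [[0.529 0.089 0.038]] [[0.5493 0.0976 0.012 ]]
side spanner 302 ((491.28497314453125, 203.86184692382812), (189.
[... 274 characters left out ...]
 154.0 13 [[0.5273 0.0016 0.005 ]]
yellow 269.5348837209302 261.3488372093023 43 [[0.5512 0.4314 0.005 ]]
red 248.33333333333334 300 144 [[0.5807 0.5322 0.    ]]
orange 298.4 155.5 20 [[0.5194 0.0588 0.038 ]] [[0.524  0.0201 0.012 ]]
[[ 0.6116  0.1011  0.01  ]
 [ 0.591  -0.0653  0.01  ]
 [ 0.3841 -0.0396  0.01  ]
 [ 0.4071  0.1264  0.01  ]]
[[ 0.6102  0.1066  0.01  ]
 [ 0.611  -0.0543  0.01  ]
 [ 0.3836 -0.0379  0.01  ]
 [ 0.405   0.131   0.01  ]]
roller top [[0.4607 0.087  0.062 ]] [[0.466  0.1112 0.062 ]]
pivot [[0.5681 0.0218 0.062 ]] [[0.5677 0.0421 0.062 ]]
ring [[0.5727 0.2068 0.004 ]
 [0.4089 0.2018 0.004 ]] [[0.5725 0.2078 0.004 ]
 [0.4056 0.2019 0.004 ]]
nut [[0.3263 0.2567 0.02  ]]
```

```bash
cat >> h.py <<'E'
def plan(tgt,yaw,n,start=None,pad=True,frac=None):
    """linear, yaw (deg) of the tool z axis seen from above; prints rows"""
    s=status.observe();R=s["tool_rot"];p=np.array(s["position"]);y0=np.degrees(np.arctan2(R[1,2],R[0,2]))
    if start is not None: p,y0=np.array(start[:3],float),start[3]
    tgt=np.array(tgt,float);dy=(yaw-y0+180)%360-180
    print("from",p,y0,"to",tgt,yaw)
    for i in range(n):
        a=np.radians(y0+dy*i/n);Z=np.array([np.cos(a),np.sin(a),0]);Y=np.array([0,0,-1.]);X=np.cross(Y,Z)
        d=(tgt-p)/n*100
        print("dx %.2f dy %.2f dz %.2f ay %.2f"%(d@X,d@Y,d@Z,-dy/n))
E
python3 -c "
from h import *
plan([.491,.2047,.11],91.7,13)"
```

```text
from [0.1655 0.5243 0.2309] 72.48201507576302 to [0.491  0.2047 0.11  ] 91.7
dx 3.13 dy 0.93 dz -1.59 ay -1.48
dx 3.09 dy 0.93 dz -1.67 ay -1.48
dx 3.04 dy 0.93 dz -1.75 ay -1.48
dx 3.00 dy 0.93 dz -1.83 ay -1.48
dx 2.95 dy 0.93 dz -1.90 ay -1.48
dx 2.90 dy 0.93 dz -1.98 ay -1.48
dx 2.85 dy 0.93 dz -2.05 ay -1.48
dx 2.79 dy 0.93 dz -2.13 ay -1.48
dx 2.74 dy 0.93 dz -2.20 ay -1.48
dx 2.68 dy 0.93 dz -2.27 ay -1.48
dx 2.62 dy 0.93 dz -2.34 ay -1.48
dx 2.56 dy 0.93 dz -2.40 ay -1.48
dx 2.49 dy 0.93 dz -2.47 ay -1.48
```

Call:
jog_arm(
  rows=[
    {"hand":0.4,"dx":3.1,"dy":0.9,"dz":-1.6,"ay":-1.5},
    {"hand":0.4,"dx":3.1,"dy":0.9,"dz":-1.7,"ay":-1.5},
    {"hand":0.4,"dx":3.0,"dy":0.9,"dz":-1.75,"ay":-1.5},
    {"hand":0.4,"dx":3.0,"dy":0.9,"dz":-1.8,"ay":-1.5},
    {"hand":0.4,"dx":2.95,"dy":0.9,"dz":-1.9,"ay":-1.5},
  ],
)

```text
invalid input at $.rows[0]: expected keys hand, dx, dy, dz, ax, ay, az
```

Call:
jog_arm(
  rows=[
    {"hand":0.4,"dx":2.9,"dy":0.9,"dz":-2.0,"ay":-1.5},
    {"hand":0.4,"dx":2.85,"dy":0.9,"dz":-2.05,"ay":-1.5},
    {"hand":0.4,"dx":2.8,"dy":0.9,"dz":-2.1,"ay":-1.5},
    {"hand":0.4,"dx":2.7,"dy":0.9,"dz":-2.2,"ay":-1.5},
    {"hand":0.4,"dx":2.7,"dy":0.9,"dz":-2.3,"ay":-1.5},
  ],
)

```text
invalid input at $.rows[0]: expected keys hand, dx, dy, dz, ax, ay, az
```

```bash
python3 -c "
from h import *
plan([.491,.2047,.10],91.7,4)"
```

```text
from [0.1655 0.5243 0.2309] 72.48201507576302 to [0.491  0.2047 0.1   ] 91.7
dx 10.17 dy 3.27 dz -5.17 ay -4.80
dx 9.70 dy 3.27 dz -6.00 ay -4.80
dx 9.16 dy 3.27 dz -6.79 ay -4.80
dx 8.56 dy 3.27 dz -7.54 ay -4.80
```

All seven keys are needed in each row.

Call:
jog_arm(
  rows=[
    {"hand":0.4,"dx":3.1,"dy":0.9,"dz":-1.6,"ax":0,"ay":-1.5,"az":0},
    {"hand":0.4,"dx":3.1,"dy":0.9,"dz":-1.7,"ax":0,"ay":-1.5,"az":0},
    {"hand":0.4,"dx":3.0,"dy":0.9,"dz":-1.75,"ax":0,"ay":-1.5,"az":0},
    {"hand":0.4,"dx":3.0,"dy":0.9,"dz":-1.8,"ax":0,"ay":-1.5,"az":0},
    {"hand":0.4,"dx":2.95,"dy":0.9,"dz":-1.9,"ax":0,"ay":-1.5,"az":0},
  ],
)

```text
time_s: 0.57
position: [0.2911, 0.4004, 0.1858]
tool_rot: [[0.985, -0.0, 0.172], [-0.172, -0.0, 0.985], [-0.0, -1.0, -0.0]]
ft_force: [-0.1, 0.6, 0.2]
grip_width: 0.0337
```

Call:
jog_arm(
  rows=[
    {"hand":0.4,"dx":2.9,"dy":0.9,"dz":-2.0,"ax":0,"ay":-1.5,"az":0},
    {"hand":0.4,"dx":2.85,"dy":0.9,"dz":-2.05,"ax":0,"ay":-1.5,"az":0},
    {"hand":0.4,"dx":2.8,"dy":0.9,"dz":-2.1,"ax":0,"ay":-1.5,"az":0},
    {"hand":0.4,"dx":2.7,"dy":0.9,"dz":-2.2,"ax":0,"ay":-1.5,"az":0},
    {"hand":0.4,"dx":2.7,"dy":0.9,"dz":-2.3,"ax":0,"ay":-1.5,"az":0},
  ],
)

```text
time_s: 0.98
position: [0.4168, 0.2775, 0.1408]
tool_rot: [[0.999, -0.0, 0.043], [-0.043, -0.0, 0.999], [-0.0, -1.0, -0.0]]
ft_force: [0.2, 0.5, 0.7]
grip_width: 0.0345
```

```bash
python3 -c "
from h import *
plan([.491,.2047,.10],91.7,4)"
```

```text
from [0.4168 0.2775 0.1408] 87.55389914979263 to [0.491  0.2047 0.1   ] 91.7
dx 1.93 dy 1.02 dz -1.74 ay -1.04
dx 1.90 dy 1.02 dz -1.77 ay -1.04
dx 1.87 dy 1.02 dz -1.81 ay -1.04
dx 1.83 dy 1.02 dz -1.84 ay -1.04
```

Call:
jog_arm(
  rows=[
    {"hand":0.4,"dx":1.9,"dy":1.0,"dz":-1.75,"ax":0,"ay":-1.0,"az":0},
    {"hand":0.4,"dx":1.9,"dy":1.0,"dz":-1.8,"ax":0,"ay":-1.0,"az":0},
    {"hand":0.4,"dx":1.9,"dy":1.0,"dz":-1.8,"ax":0,"ay":-1.0,"az":0},
    {"hand":0.4,"dx":1.8,"dy":1.0,"dz":-1.8,"ax":0,"ay":-1.1,"az":0},
    {"hand":0.4,"dx":0,"dy":0,"dz":0,"ax":0,"ay":0,"az":0},
  ],
)

```text
time_s: 1.4
position: [0.4917, 0.2031, 0.0994]
tool_rot: [[1.0, -0.002, -0.025], [0.025, -0.001, 1.0], [-0.002, -1.0, -0.001]]
ft_force: [-0.7, -1.1, 1.0]
grip_width: 0.0341
```

Run:
```python
from h import *
s=status.observe();im=imaging.get_image("wrist");cv2.imwrite("pics/w1.png",im[:,:,::-1]);print(s["position"],s["tool_rot"],s["grip_width"])
np.savez("w1.npz",position=s["position"],tool_rot=s["tool_rot"])
```

```text
[0.4917 0.2031 0.0994] [[ 0.9997 -0.0016 -0.0249]
 [ 0.0249 -0.0011  0.9997]
 [-0.0017 -1.     -0.001 ]] 0.034144269632674897
```

View pics/w1.png

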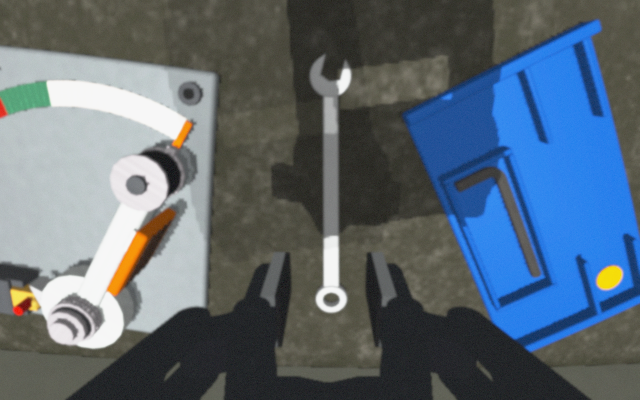

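Run:
```python
from h import *
s=dict(np.load("w1.npz"));c=cam("wrist",s)
print("ring",ray(c,[331,299],.004),"jaw",ray(c,[330,77],.004),"shank",ray(c,[[331,100],[331,230]],.005))
print("dot",ray(c,[610,277],.005))
print("tray corners z16",ray(c,[[404,118],[599,24],[580,30]],.016))
a=ray(c,[[519,70],[545,140],[585,258],[607,318]],.016);print("slot walls",a)
print("pivot",ray(c,[67,326],.062),"roller",ray(c,[136,183],.062),ray(c,[136,183],.052))
print("pad top edge",ray(c,[[108,294],[173,207]],.06),"hexwall",ray(c,[[497,309],[440,180],[508,152],[551,292]],.016))
```

```text
ring [[0.5718 0.2081 0.004 ]] jaw [[0.406  0.2026 0.004 ]] shank [[0.4204 0.2037 0.005 ]
 [0.5121 0.2063 0.005 ]]
dot [[0.5486 0.433  0.005 ]]
tray corners z16 [[0.4295 0.25   0.016 ]
 [0.3673 0.3664 0.016 ]
 [0.3718 0.3546 0.016 ]]
slot walls [[0.3975 0.3193 0.016 ]
 [0.44   0.3449 0.016 ]
 [0.526  0.3964 0.016 ]
 [0.5802 0.432  0.016 ]]
pivot [[0.5606 0.0362 0.062 ]] roller [[0.463 0.099 0.062]] [[0.466  0.0933 0.052 ]]
pad top edge [[0.5357 0.0684 0.06  ]
 [0.477  0.1171 0.06  ]] hexwall [[0.5707 0.3363 0.016 ]
 [0.4693 0.2779 0.016 ]
 [0.4489 0.3211 0.016 ]
 [0.5553 0.3766 0.016 ]]
```

Call:
jog_arm(
  rows=[
    {"hand":0.4,"dx":-0.25,"dy":2.5,"dz":0.2,"ax":0,"ay":-0.3,"az":0},
    {"hand":0.4,"dx":0,"dy":3.0,"dz":0,"ax":0,"ay":0,"az":0},
    {"hand":0.4,"dx":0,"dy":2.5,"dz":0,"ax":0,"ay":0,"az":0},
    {"hand":0.4,"dx":0,"dy":1.2,"dz":0,"ax":0,"ay":0,"az":0},
    {"hand":0.4,"dx":0,"dy":0.4,"dz":0,"ax":0,"ay":0,"az":0},
  ],
)

```text
time_s: 1.87
position: [0.4854, 0.2086, 0.0037]
tool_rot: [[0.999, -0.004, -0.033], [0.033, -0.001, 0.999], [-0.004, -1.0, -0.0]]
ft_force: [-0.0, -0.7, -0.2]
grip_width: 0.034
```

Run:
```python
from h import *
s=status.observe();im=imaging.get_image("wrist");cv2.imwrite("pics/w2.png",im[:,:,::-1]);print(s["position"],s["tool_rot"],s["grip_width"],s["ft_force"])
```

```text
[0.4854 0.2086 0.0037] [[ 0.9994 -0.0037 -0.0334]
 [ 0.0334 -0.0005  0.9994]
 [-0.0037 -1.     -0.0004]] 0.03401554613085406 [-0.0191 -0.6792 -0.233 ]
```

View pics/w2.png

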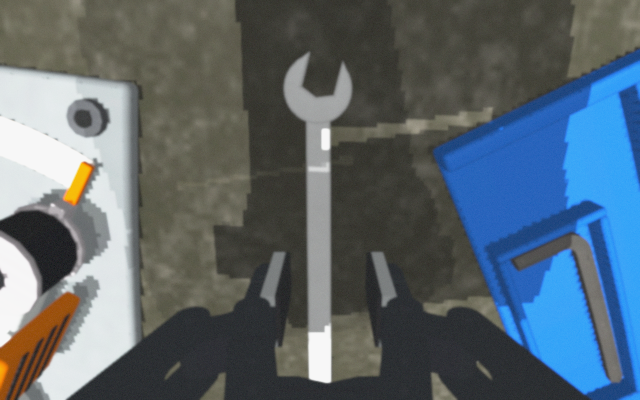

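Call:
jog_arm(
  newtons=50,
  rows=[
    {"hand":0.4,"dx":0.35,"dy":0.1,"dz":-0.37,"ax":0,"ay":0,"az":0},
    {"hand":0.4,"dx":0,"dy":0.15,"dz":0,"ax":0,"ay":0,"az":0},
    {"hand":0,"dx":0,"dy":0,"dz":0,"ax":0,"ay":0,"az":0},
    {"hand":0,"dx":0,"dy":0,"dz":0,"ax":0,"ay":0,"az":0},
    {"hand":0,"dx":0,"dy":0,"dz":0,"ax":0,"ay":0,"az":0},
  ],
)

```text
time_s: 2.33
position: [0.491, 0.2045, 0.0037]
tool_rot: [[0.999, 0.001, -0.033], [0.033, 0.0, 0.999], [0.001, -1.0, 0.0]]
ft_force: [-0.9, 0.1, 5.2]
grip_width: 0.0084
```

Call:
jog_arm(
  rows=[
    {"hand":0,"dx":0,"dy":0,"dz":0,"ax":0,"ay":0,"az":0},
    {"hand":0,"dx":0,"dy":0,"dz":0,"ax":0,"ay":0,"az":0},
    {"hand":0,"dx":0,"dy":-0.5,"dz":0,"ax":0,"ay":0,"az":0},
    {"hand":0,"dx":0,"dy":-1.5,"dz":0,"ax":0,"ay":0,"az":0},
    {"hand":0,"dx":0,"dy":-2,"dz":0,"ax":0,"ay":0,"az":0},
  ],
)

```text
time_s: 2.75
position: [0.4897, 0.2042, 0.0425]
tool_rot: [[0.999, -0.003, -0.033], [0.033, -0.001, 0.999], [-0.003, -1.0, -0.0]]
ft_force: [-0.7, -0.0, -1.5]
grip_width: 0.0086
```

Run:
```python
from h import *
s=status.observe();im=imaging.get_image("wrist");cv2.imwrite("pics/w3.png",im[:,:,::-1]);print(s["position"],s["tool_rot"],s["grip_width"],s["ft_force"])
np.savez("w3.npz",position=s["position"],tool_rot=s["tool_rot"])
```

```text
[0.4897 0.2042 0.0425] [[ 0.9995 -0.0032 -0.0327]
 [ 0.0327 -0.0005  0.9995]
 [-0.0032 -1.     -0.0004]] 0.008628632964548638 [-0.65   -0.0417 -1.458 ]
```

View pics/w3.png

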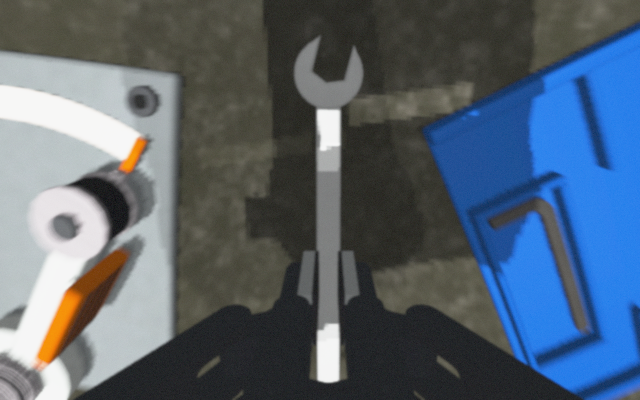

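Run:
```python
from h import *
s=dict(np.load("w3.npz"));c=cam("wrist",s)
print("jaw",ray(c,[328,75],.043),"shank",ray(c,[[328,110],[328,250]],.045),"bottle",ray(cam("scene"),[274,146],0))
plan([.479,.3937,.05],118.8,7)
```

```text
jaw [[0.4048 0.2019 0.043 ]] shank [[0.4178 0.2024 0.045 ]
 [0.4778 0.2044 0.045 ]] bottle [[0.5621 0.5558 0.    ]]
from [0.4918 0.2047 0.0467] 91.89205399307116 to [0.479  0.3937 0.05  ] 118.8
dx -0.09 dy -0.05 dz 2.70 ay -3.84
dx 0.09 dy -0.05 dz 2.70 ay -3.84
dx 0.27 dy -0.05 dz 2.69 ay -3.84
dx 0.45 dy -0.05 dz 2.67 ay -3.84
dx 0.63 dy -0.05 dz 2.63 ay -3.84
dx 0.80 dy -0.05 dz 2.58 ay -3.84
dx 0.97 dy -0.05 dz 2.52 ay -3.84
```

Call:
jog_arm(
  rows=[
    {"hand":0,"dx":-0.1,"dy":-0.1,"dz":2.7,"ax":0,"ay":-3.85,"az":0},
    {"hand":0,"dx":0.1,"dy":-0.1,"dz":2.7,"ax":0,"ay":-3.85,"az":0},
    {"hand":0,"dx":0.3,"dy":-0.1,"dz":2.7,"ax":0,"ay":-3.85,"az":0},
    {"hand":0,"dx":0.5,"dy":0,"dz":2.7,"ax":0,"ay":-3.85,"az":0},
    {"hand":0,"dx":0.65,"dy":0,"dz":2.6,"ax":0,"ay":-3.85,"az":0},
  ],
)

```text
time_s: 3.22
position: [0.4822, 0.3409, 0.0458]
tool_rot: [[0.932, -0.0, -0.364], [0.364, -0.0, 0.932], [-0.0, -1.0, 0.0]]
ft_force: [0.6, -0.4, -1.4]
grip_width: 0.0087
```

Call:
jog_arm(
  rows=[
    {"hand":0,"dx":0.8,"dy":0,"dz":2.6,"ax":0,"ay":-3.85,"az":0},
    {"hand":0,"dx":1.0,"dy":0,"dz":2.5,"ax":0,"ay":-3.85,"az":0},
    {"hand":0,"dx":0,"dy":0,"dz":0,"ax":0,"ay":0,"az":0},
    {"hand":0,"dx":0,"dy":0,"dz":0,"ax":0,"ay":0,"az":0},
    {"hand":0,"dx":0,"dy":0,"dz":0,"ax":0,"ay":0,"az":0},
  ],
)

```text
time_s: 3.63
position: [0.4789, 0.3931, 0.0455]
tool_rot: [[0.876, -0.001, -0.482], [0.482, -0.001, 0.876], [-0.001, -1.0, -0.0]]
ft_force: [-0.2, 0.1, -0.4]
grip_width: 0.0083
```

Run:
```python
from h import *
s=status.observe();im=imaging.get_image("wrist");cv2.imwrite("pics/w4.png",im[:,:,::-1]);print(s["position"],s["tool_rot"],s["grip_width"],s["ft_force"])
np.savez("w4.npz",position=s["position"],tool_rot=s["tool_rot"])
im=imaging.get_image("side");cv2.imwrite("pics/s4.png",cv2.resize(im[180:330,220:420,::-1],None,fx=4,fy=4,interpolation=2))
plan([.4797,.394,.03],118.8,1)
```

```text
[0.4789 0.3931 0.0455] [[ 0.8763 -0.0008 -0.4817]
 [ 0.4817 -0.0007  0.8763]
 [-0.001  -1.     -0.0002]] 0.008316746511820135 [-0.1659  0.0506 -0.428 ]
from [0.4793 0.3927 0.0457] 118.74046372808621 to [0.4797 0.394  0.03  ] 118.8
dx 0.10 dy 1.57 dz 0.10 ay -0.06
```

View pics/w4.png

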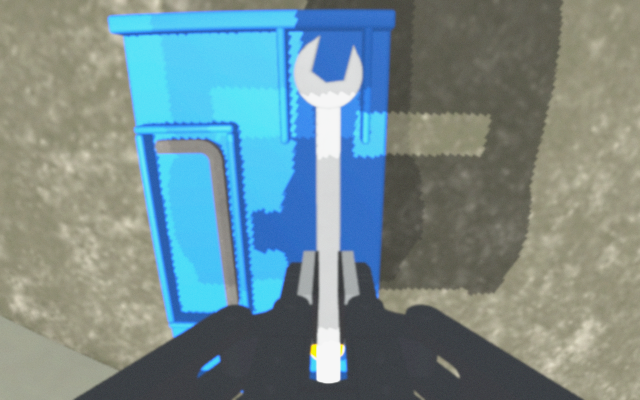

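View pics/s4.png

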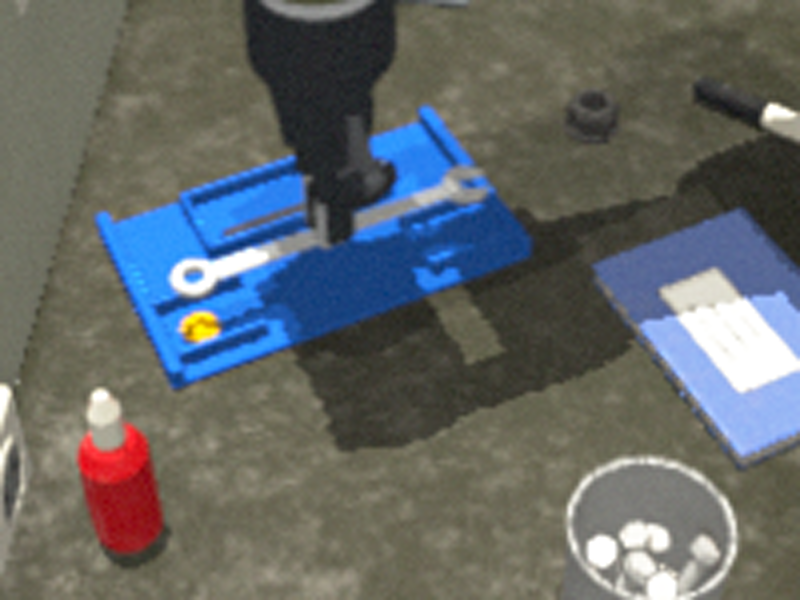

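Call:
jog_arm(
  rows=[
    {"hand":0,"dx":0.1,"dy":1.5,"dz":0.1,"ax":0,"ay":0,"az":0},
    {"hand":0,"dx":0,"dy":1.2,"dz":0,"ax":0,"ay":0,"az":0},
    {"hand":0,"dx":0,"dy":0.6,"dz":0,"ax":0,"ay":0,"az":0},
    {"hand":0,"dx":0,"dy":0.3,"dz":0,"ax":0,"ay":0,"az":0},
    {"hand":0,"dx":0,"dy":0,"dz":0,"ax":0,"ay":0,"az":0},
  ],
)

```text
time_s: 4.15
position: [0.4797, 0.3944, 0.0096]
tool_rot: [[0.876, -0.001, -0.481], [0.481, -0.0, 0.876], [-0.001, -1.0, -0.0]]
ft_force: [-0.4, 0.2, -2.1]
grip_width: 0.0085
```

Run:
```python
from h import *
s=status.observe();print(s["position"],s["tool_rot"],s["grip_width"],s["ft_force"])
```

```text
[0.4797 0.3944 0.0096] [[ 0.8765 -0.0006 -0.4814]
 [ 0.4814 -0.0004  0.8765]
 [-0.0007 -1.     -0.    ]] 0.008456535955441238 [-0.3708  0.1876 -2.1055]
```

Still hanging (−2.1 N), about 1 mm above the floor. Lower a touch, open, rise.

Call:
jog_arm(
  rows=[
    {"hand":0,"dx":0,"dy":0.1,"dz":0,"ax":0,"ay":0,"az":0},
    {"hand":0.35,"dx":0,"dy":0,"dz":0,"ax":0,"ay":0,"az":0},
    {"hand":0.35,"dx":0,"dy":0,"dz":0,"ax":0,"ay":0,"az":0},
    {"hand":0.35,"dx":0,"dy":0,"dz":0,"ax":0,"ay":0,"az":0},
    {"hand":0.35,"dx":0,"dy":0,"dz":0,"ax":0,"ay":0,"az":0},
  ],
)

```text
time_s: 4.57
position: [0.4798, 0.3951, 0.0092]
tool_rot: [[0.876, 0.001, -0.482], [0.482, 0.0, 0.876], [0.001, -1.0, 0.0]]
ft_force: [0.2, 0.1, 0.6]
grip_width: 0.0298
```

Call:
jog_arm(
  rows=[
    {"hand":0.35,"dx":0,"dy":-1,"dz":0,"ax":0,"ay":0,"az":0},
    {"hand":0.35,"dx":0,"dy":-2,"dz":0,"ax":0,"ay":0,"az":0},
    {"hand":0.35,"dx":0,"dy":-3,"dz":0,"ax":0,"ay":0,"az":0},
    {"hand":0.35,"dx":0,"dy":-3,"dz":0,"ax":0,"ay":0,"az":0},
    {"hand":0.35,"dx":0,"dy":0,"dz":0,"ax":0,"ay":0,"az":0},
  ],
)

```text
time_s: 4.98
position: [0.4818, 0.3964, 0.1057]
tool_rot: [[0.876, 0.01, -0.482], [0.482, 0.005, 0.876], [0.011, -1.0, -0.0]]
ft_force: [-0.1, 0.2, 0.9]
grip_width: 0.0297
```

Run:
```python
from h import *
s=status.observe();im=imaging.get_image("wrist");cv2.imwrite("pics/w5.png",im[:,:,::-1]);print(s["position"],s["tool_rot"],s["grip_width"],s["ft_force"])
np.savez("w5.npz",position=s["position"],tool_rot=s["tool_rot"])
im=imaging.get_image("side");cv2.imwrite("pics/s5.png",cv2.resize(im[180:330,220:420,::-1],None,fx=4,fy=4,interpolation=2))
```

```text
[0.4818 0.3964 0.1057] [[ 0.8759  0.0096 -0.4824]
 [ 0.4824  0.0053  0.8759]
 [ 0.011  -0.9999 -0.    ]] 0.029719942059747994 [-0.1444  0.1799  0.9407]
```

View pics/w5.png

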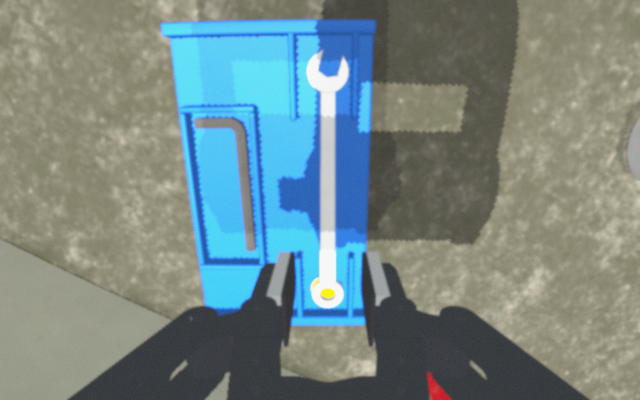

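View pics/s5.png

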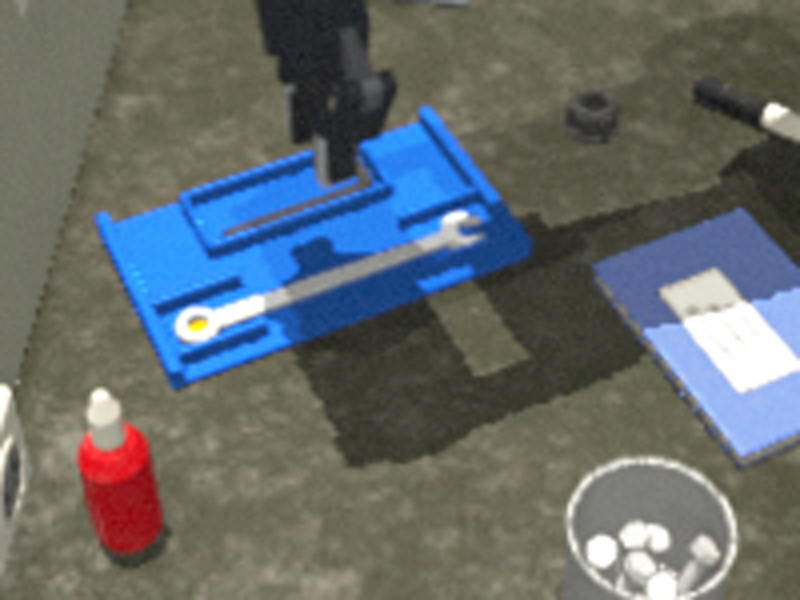

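```bash
cat > tri.py <<'E'
from h import *
def tri(obs):
    A=np.zeros((3,3));b=np.zeros(3)
    for c,uv in obs:
        P=ray(c,uv,0.)[0];d=P-c[3];d/=np.linalg.norm(d);M=np.eye(3)-np.outer(d,d);A+=M;b+=M@c[3]
    return np.linalg.solve(A,b)
E
python3 - <<'E'
from tri import *
w=cam("wrist",dict(np.load("w1.npz")));sc=cam("scene");si=cam("side")
Z=lambda u:np.array(u)/3.1+[250,140]
Y=lambda u:np.array(u)/3+[220,130]
piv=[(w,[66,326]),(sc,Z([626,272])),(si,Y([186,44]))]
rol=[(w,[136,183]),(sc,Z([460,320])),(si,Y([287,88]))]
for o in (piv,rol):
    P=tri(o);print(P,[proj(c,P)[0]-uv for c,uv in o])
padL=[(sc,Z([480,280])),(si,Y([257,80]))]; 
for z in (.055,.058,.06): print(z,ray(w,[[108,294],[173,207]],z)[:,:2].ravel(),ray(sc,[Z([478,279]),Z([543,270])],z)[:,:2].ravel(),ray(si,[Y([257,79]),Y([216,65])],z)[:,:2].ravel())
E
```

```text
[0.5722 0.025  0.0531] [array([-2.3227,  4.3263]), array([-1.4742,  1.68  ]), array([-0.6033, -0.2578])]
[0.468  0.0916 0.0491] [array([-0.5699,  1.3661]), array([-0.6249,  0.5041]), array([-0.234 , -0.1964])]
0.055 [0.5395 0.0651 0.4792 0.1152] [0.5039 0.1001 0.5405 0.0699] [0.4956 0.0874 0.5365 0.0652]
0.058 [0.5374 0.0673 0.4781 0.1166] [0.5016 0.099  0.538  0.0689] [0.4952 0.0918 0.5359 0.0698]
0.06 [0.536  0.0688 0.4773 0.1175] [0.5001 0.0983 0.5364 0.0683] [0.4949 0.0948 0.5355 0.0728]
```

```bash
cat >> h.py <<'E'
PIV=np.array([.573,.024]);A0=-32.6
def padtcp(th,off,along=0.):
    a=np.radians(A0)+th;u=np.array([np.cos(a),np.sin(a)]);v=np.array([-u[1],u[0]])
    return PIV+(-.08+along)*u+(.022+.0145+off)*v, A0+90+np.degrees(th)
E
python3 - <<'E'
from h import *
p,y=padtcp(0,.03);plan([*p,.11],y,10)
for th in np.arange(0,.9,.1): print(th,*padtcp(th,0))
E
```

```text
from [0.48   0.3952 0.1006] 118.83604694054333 to [0.5414 0.1231 0.11  ] 57.4
dx -0.77 dy -0.09 dz -2.68 ay 6.14
dx -0.48 dy -0.09 dz -2.75 ay 6.14
dx -0.19 dy -0.09 dz -2.78 ay 6.14
dx 0.11 dy -0.09 dz -2.79 ay 6.14
dx 0.41 dy -0.09 dz -2.76 ay 6.14
dx 0.70 dy -0.09 dz -2.70 ay 6.14
dx 0.99 dy -0.09 dz -2.61 ay 6.14
dx 1.26 dy -0.09 dz -2.49 ay 6.14
dx 1.52 dy -0.09 dz -2.34 ay 6.14
dx 1.76 dy -0.09 dz -2.16 ay 6.14
0.0 [0.5253 0.0979] 57.4
0.1 [0.5181 0.0927] 63.129577951308235
0.2 [0.5115 0.0869] 68.85915590261646
0.30000000000000004 [0.5056 0.0804] 74.5887338539247
0.4 [0.5003 0.0734] 80.31831180523292
0.5 [0.4957 0.0659] 86.04788975654117
0.6000000000000001 [0.4919 0.058 ] 91.7774677078494
0.7000000000000001 [0.4889 0.0497] 97.50704565915763
0.8 [0.4868 0.0412] 103.23662361046587
```

Call:
jog_arm(
  rows=[
    {"hand":0,"dx":-0.8,"dy":-0.1,"dz":-2.7,"ax":0,"ay":6.1,"az":0},
    {"hand":0,"dx":-0.5,"dy":-0.1,"dz":-2.75,"ax":0,"ay":6.1,"az":0},
    {"hand":0,"dx":-0.2,"dy":-0.1,"dz":-2.8,"ax":0,"ay":6.1,"az":0},
    {"hand":0,"dx":0.1,"dy":-0.1,"dz":-2.8,"ax":0,"ay":6.1,"az":0},
    {"hand":0,"dx":0.4,"dy":-0.1,"dz":-2.75,"ax":0,"ay":6.1,"az":0},
  ],
)

```text
time_s: 5.5
position: [0.5094, 0.2569, 0.1028]
tool_rot: [[0.999, -0.002, 0.034], [-0.034, -0.001, 0.999], [-0.002, -1.0, -0.001]]
ft_force: [0.3, 0.9, -0.3]
grip_width: -0.0003
```

Call:
jog_arm(
  rows=[
    {"hand":0,"dx":0.7,"dy":-0.1,"dz":-2.7,"ax":0,"ay":6.1,"az":0},
    {"hand":0,"dx":1.0,"dy":-0.1,"dz":-2.6,"ax":0,"ay":6.1,"az":0},
    {"hand":0,"dx":1.25,"dy":-0.1,"dz":-2.5,"ax":0,"ay":6.1,"az":0},
    {"hand":0,"dx":1.5,"dy":-0.1,"dz":-2.3,"ax":0,"ay":6.1,"az":0},
    {"hand":0,"dx":1.75,"dy":-0.1,"dz":-2.1,"ax":0,"ay":6.1,"az":0},
  ],
)

```text
time_s: 5.92
position: [0.5409, 0.1221, 0.1079]
tool_rot: [[0.844, -0.002, 0.537], [-0.537, -0.0, 0.844], [-0.002, -1.0, -0.001]]
ft_force: [1.1, 0.2, 0.2]
grip_width: -0.0
```

Run:
```python
from h import *
s=status.observe();im=imaging.get_image("wrist");cv2.imwrite("pics/w6.png",im[:,:,::-1]);print(s["position"],s["tool_rot"],s["grip_width"],s["ft_force"])
p,y=padtcp(0,.03);plan([*p,.034],y,3)
im=imaging.get_image("side");cv2.imwrite("pics/s6.png",cv2.resize(im[100:300,220:420,::-1],None,fx=3,fy=3,interpolation=2))
```

```text
[0.5409 0.1221 0.1079] [[ 0.8436 -0.0023  0.5369]
 [-0.5369 -0.0001  0.8436]
 [-0.0019 -1.     -0.0013]] -4.76762995670116e-05 [1.1499 0.17   0.2377]
from [0.5425 0.1181 0.1081] 56.987323862507054 to [0.5414 0.1231 0.034 ] 57.4
dx -0.12 dy 2.47 dz 0.12 ay -0.14
dx -0.12 dy 2.47 dz 0.12 ay -0.14
dx -0.12 dy 2.47 dz 0.12 ay -0.14
```

View pics/w6.png

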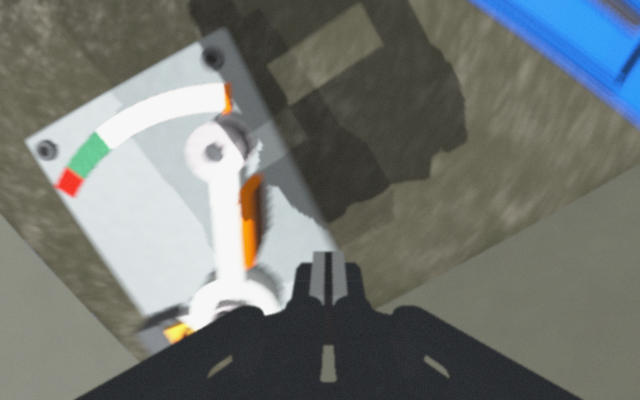

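View pics/s6.png

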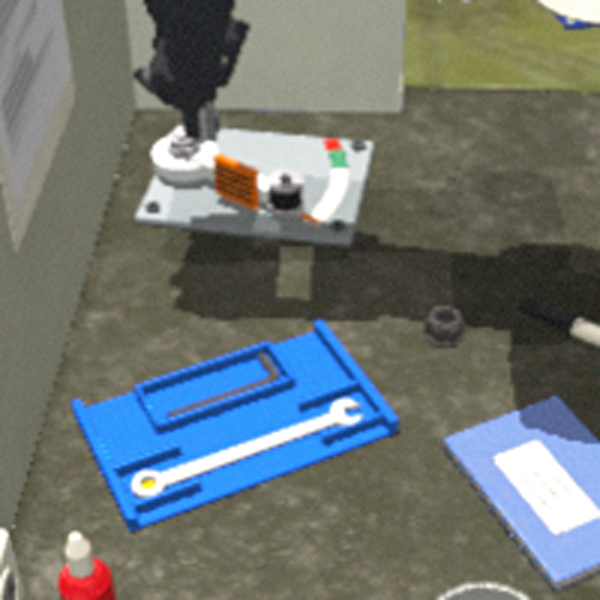

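Call:
jog_arm(
  rows=[
    {"hand":0,"dx":-0.3,"dy":0.5,"dz":0.4,"ax":0,"ay":-0.4,"az":0},
    {"hand":0,"dx":0,"dy":2.5,"dz":0,"ax":0,"ay":0,"az":0},
    {"hand":0,"dx":0,"dy":2.5,"dz":0,"ax":0,"ay":0,"az":0},
    {"hand":0,"dx":0,"dy":1.9,"dz":0,"ax":0,"ay":0,"az":0},
    {"hand":0,"dx":0,"dy":0,"dz":0,"ax":0,"ay":0,"az":0},
  ],
)

```text
time_s: 6.43
position: [0.5381, 0.1298, 0.0308]
tool_rot: [[0.852, -0.008, 0.524], [-0.524, 0.0, 0.852], [-0.007, -1.0, -0.004]]
ft_force: [-1.1, 0.1, 0.1]
grip_width: -0.0002
```

Run:
```python
from h import *
s=status.observe();im=imaging.get_image("wrist");cv2.imwrite("pics/w7.png",im[:,:,::-1]);print(s["position"],s["tool_rot"],s["grip_width"],s["ft_force"])
p,y=padtcp(0,.002);plan([*p,.034],y,3)
```

```text
[0.5381 0.1298 0.0308] [[ 0.8518 -0.0082  0.5239]
 [-0.5239  0.      0.8518]
 [-0.007  -1.     -0.0043]] -0.0001575560815611219 [-1.1257  0.123   0.056 ]
from [0.5393 0.1297 0.0329] 58.3841952750063 to [0.5263 0.0995 0.034 ] 57.4
dx 0.16 dy -0.04 dz -1.08 ay 0.33
dx 0.17 dy -0.04 dz -1.08 ay 0.33
dx 0.17 dy -0.04 dz -1.08 ay 0.33
```

View pics/w7.png

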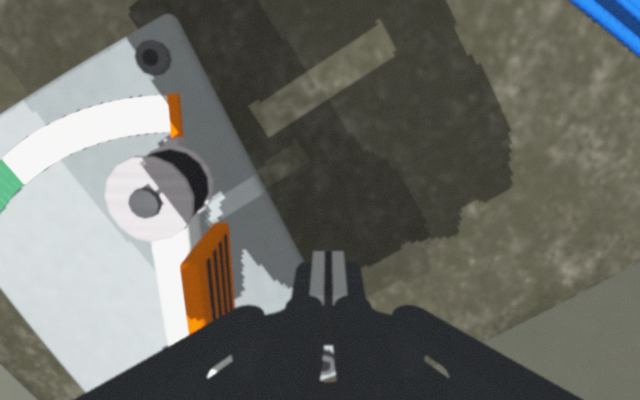

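Run:
```python
from h import *
s=status.observe();c=cam("wrist",s)
a=np.radians(A0);u=np.array([np.cos(a),np.sin(a)]);v=np.array([-u[1],u[0]])
for x in(-105,-55):
    q=PIV+x/1000*u+.022*v;print(x,proj(c,[*q,.06]),proj(c,[*q,.016]))
q=PIV-.125*u;print("roller",proj(c,[*q,.052]))
P=ray(c,[[226,224],[146,203]],[.06,.052])[:,:2]-PIV;print(P@u,P@v)
```

```text
-105 [[196.8722 258.336 ]] [[228.6    215.8446]]
-55 [[210.2223 364.3599]] [[235.6642 303.1645]]
roller [[141.8563 199.1815]]
[-0.119  -0.1235] [0.034  0.0014]
```

Call:
jog_arm(
  rows=[
    {"hand":0,"dx":0.15,"dy":0,"dz":-1.1,"ax":0,"ay":0.3,"az":0},
    {"hand":0,"dx":0.15,"dy":0,"dz":-1.1,"ax":0,"ay":0.3,"az":0},
    {"hand":0,"dx":0.15,"dy":0,"dz":-0.8,"ax":0,"ay":0.3,"az":0},
    {"hand":0,"dx":0,"dy":0,"dz":-0.3,"ax":0,"ay":0,"az":0},
    {"hand":0,"dx":0,"dy":0,"dz":0,"ax":0,"ay":0,"az":0},
  ],
)

```text
time_s: 6.9
position: [0.5272, 0.0971, 0.0355]
tool_rot: [[0.841, 0.001, 0.541], [-0.541, -0.0, 0.841], [0.001, -1.0, 0.0]]
ft_force: [-0.3, -0.4, 0.0]
grip_width: -0.0
```

```bash
cat > st.py <<'E'
from h import *
import sys
s=status.observe();a=s["tool_rot"];print(s["position"],np.degrees(np.arctan2(a[1,2],a[0,2])),a[:,1],s["ft_force"])
# angle estimate from TCP if back of finger on face at offset 14.5
p=s["position"][:2]-PIV;r=np.linalg.norm(p);
off=.0365;print("theta est",np.arctan2(p[1],p[0])-(np.radians(A0)+np.pi)+np.arcsin(off/r))
E
python3 st.py
```

```text
[0.5272 0.0971 0.0355] 57.24599092730922 [ 0.0009 -0.     -1.    ] [-0.3156 -0.4152  0.0026]
theta est -0.0049982584251330175
```

Call:
jog_arm(
  rows=[
    {"hand":0,"dx":-0.25,"dy":0,"dz":-0.6,"ax":0,"ay":-4.24,"az":0},
    {"hand":0,"dx":-0.25,"dy":0,"dz":-0.6,"ax":0,"ay":-4.24,"az":0},
    {"hand":0,"dx":-0.25,"dy":0,"dz":-0.6,"ax":0,"ay":-4.24,"az":0},
    {"hand":0,"dx":-0.25,"dy":0,"dz":-0.6,"ax":0,"ay":-4.24,"az":0},
    {"hand":0,"dx":-0.25,"dy":0,"dz":-0.6,"ax":0,"ay":-4.24,"az":0},
  ],
)

```text
time_s: 7.32
position: [0.5048, 0.0773, 0.0356]
tool_rot: [[0.981, 0.004, 0.196], [-0.196, 0.003, 0.981], [0.003, -1.0, 0.004]]
ft_force: [4.2, 11.0, 0.2]
grip_width: 0.0001
```

```bash
python3 st.py; python3 -c "
from h import *
cv2.imwrite('pics/w8.png',imaging.get_image('wrist')[:,:,::-1])"; python3 st.py
```

```text
[0.5048 0.0773 0.0356] 78.69986576053616 [ 0.0039  0.0028 -1.    ] [ 4.2283 11.0142  0.1603]
theta est 0.34028059617145306
[0.5043 0.0765 0.0355] 78.96833371314295 [ 0.0033  0.0022 -1.    ] [4.1819 8.4545 1.0907]
theta est 0.35175137427490855
```

View pics/w8.png

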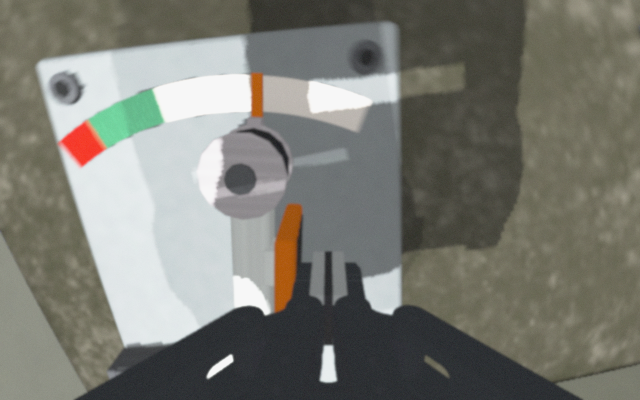

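Call:
jog_arm(
  rows=[
    {"hand":0,"dx":-0.25,"dy":0,"dz":-0.6,"ax":0,"ay":-4.24,"az":0},
    {"hand":0,"dx":-0.25,"dy":0,"dz":-0.6,"ax":0,"ay":-4.24,"az":0},
    {"hand":0,"dx":-0.25,"dy":0,"dz":-0.6,"ax":0,"ay":-4.24,"az":0},
    {"hand":0,"dx":-0.25,"dy":0,"dz":-0.6,"ax":0,"ay":-4.24,"az":0},
    {"hand":0,"dx":-0.25,"dy":0,"dz":-0.6,"ax":0,"ay":-4.24,"az":0},
  ],
)

```text
time_s: 7.78
position: [0.4897, 0.0484, 0.0354]
tool_rot: [[0.985, 0.001, -0.172], [0.172, 0.003, 0.985], [0.002, -1.0, 0.003]]
ft_force: [-0.1, 13.7, 4.6]
grip_width: 0.0001
```

Call:
jog_arm(
  rows=[
    {"hand":0,"dx":0,"dy":0,"dz":0,"ax":0,"ay":0,"az":0},
    {"hand":0,"dx":0,"dy":0,"dz":0,"ax":0,"ay":0,"az":0},
    {"hand":0,"dx":0,"dy":0,"dz":0,"ax":0,"ay":0,"az":0},
    {"hand":0,"dx":0,"dy":0,"dz":0,"ax":0,"ay":0,"az":0},
    {"hand":0,"dx":0,"dy":0,"dz":0,"ax":0,"ay":0,"az":0},
  ],
)

```text
time_s: 8.2
position: [0.4898, 0.0485, 0.0354]
tool_rot: [[0.986, 0.001, -0.169], [0.169, 0.003, 0.986], [0.001, -1.0, 0.003]]
ft_force: [-0.6, 12.2, 3.9]
grip_width: -0.0002
```

```bash
python3 st.py; python3 -c "
from h import *
cv2.imwrite('pics/w9.png',imaging.get_image('wrist')[:,:,::-1])
im=imaging.get_image('side');cv2.imwrite('pics/s9.png',cv2.resize(im[100:300,220:420,::-1],None,fx=3,fy=3,interpolation=2))"; python3 st.py
```

```text
[0.4898 0.0485 0.0354] 99.70456082171873 [ 0.0009  0.0028 -1.    ] [-0.6131 12.1745  3.9135]
theta est 0.7164965507771137
[0.4898 0.0486 0.0355] 99.70633759196278 [ 0.0009  0.0028 -1.    ] [ 0.1826 11.8042  4.4494]
theta est 0.7162039473022125
```

View pics/w9.png

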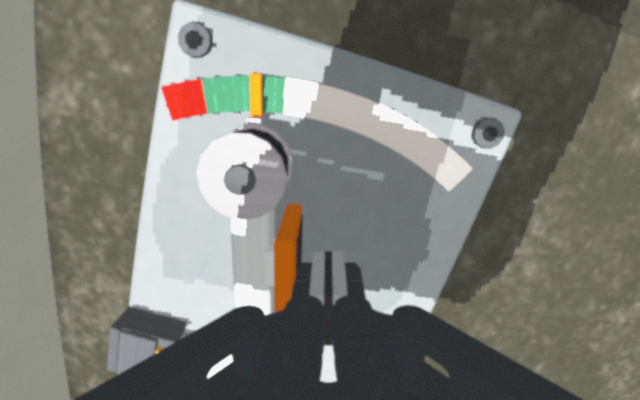

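View pics/s9.png

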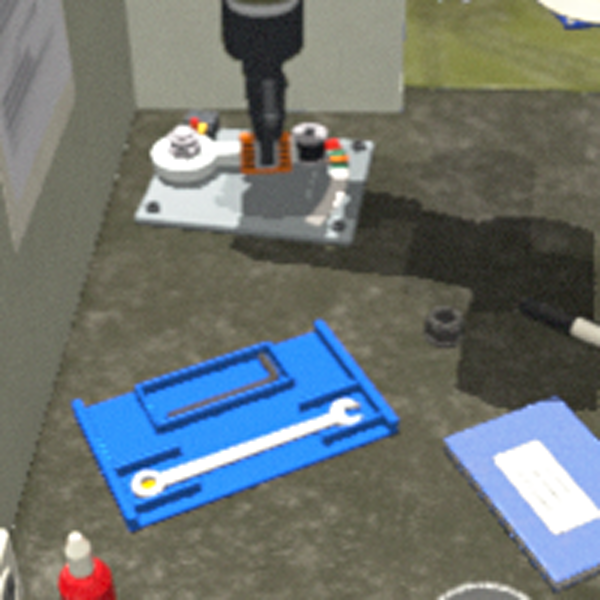

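```bash
python3 -c "
from rig import job
print(job.close_job())"; python3 st.py
```

```text
the job is handed in; nothing more can be done
None
the job is handed in; nothing more can be done
```

I laid the spanner in the empty compartment, pushed the tensioner arm into the green band, and handed the job in at about 8.3 s with the fingers still holding it there. The hand-in reports no verdict.

- **Spanner:** the last side and wrist pictures show it flat in the compartment, its ring over the yellow dot and the fingers well clear of it.
- **Tensioner:** I pushed the orange pad round its arc with the shut fingers, past the click at 0.48 rad. The wrist picture shows the pointer inside the green band, at about 0.70 rad. The finger position gives 0.72 rad. The wrist sensor showed about 12 N of push, steady over the last 0.5 s.
- **Left alone:** the hex key, bottle and nut look unmoved in the last side picture.

No check failed. Two points were not measured directly:

- **Pawl:** I did not measure its travel. I take it to have snapped in because the arm is well past the click angle.
- **Vertical force:** the sensor also showed about 4 N upward while holding, which I took to be friction on the pad.

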